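# Empty the scoop of glass offcuts into the tilt-out glass bin

## Task

Press the top of the glass bin's plywood front so that its touch catch pops it ajar, then swing the front all the way out to its stop and leave it there. Pick up the scoop and tip all four glass offcuts into the bin without the fingers touching any glass, then set the empty scoop back down upright on the bench, not dropping it. Do not push the beaker, the tube rack or the cork ring about.

Things in the scene. Friction and masses are not known exactly. Their poses are not given: they have to be found in the camera images.
- glass_bin: broken-glass bin: a plywood box fixed to the bench, 260 mm wide, 190 deep, 225 high, closed on top. Its front is one plain plywood panel without handle, hinged along the bottom and held shut by a touch catch. Origin at the middle of its underside, on the bench; z up, -x points out of the front (the way the front tilts out), y along its width
- bin_front (a joint): tilt of the bin's front (rad): 0 to 0.006 latched shut, -0.028 pressed in against a hard stop, about 0.28 popped ajar, 0.70 fully out at its stop. Pressing the panel in 3 to 4 mm near its top frees the catch and takes 7 to 10 N; when let go, a spring plunger then pushes its top out 57 mm in half a second. From there it stays where it is left (hinge friction 0.4 N m, damped)
- bin_top_edge (a point): middle of the front panel's top edge, half-way through its 15 mm thickness; moves with the front. Panel 256 mm wide, 203 mm from hinge to top edge. Shut, this point is 108 mm out from the box's origin and 223 mm above the bench, level with the box's top. Ajar, fingers fit from above into the 55 mm gap between panel and box; behind the panel is only the open hopper
- bin_hinge (a point): middle of the front's hinge line at the bottom of the panel, 20 mm above the bench; the hinge axis runs level along the bin's width. Turns with the front
- bin_in (a point): middle of the floor of the steel hopper fixed to the back of the front panel; turns with it, z to the panel's top. Inside 184 mm wide (y), 90 deep (x), open at the top. Fully out, its mouth lies 20 to 130 mm out from the hinge line, its rims 195 mm (next to the box) and 175 mm (panel's top) above the bench
- scoop: aluminium bench scoop, loose, about 0.22 kg: an open channel 130 mm long, 68 mm wide outside and 62 mm inside, side walls 42 mm high, back wall 55 mm high, open at the front (+x) end; its floor slopes down to the back by 5 degrees so that pieces stay in. Origin at the middle of the channel's underside; x points to the open lip, z up
- scoop_grip (a point): grip point on the scoop's straight wooden handle (95 mm long along the scoop's x axis, 16 mm wide, 22 mm tall), 115 mm behind the scoop's origin and 46 mm above the bench; axes as the scoop's
- scoop_lip (a point): middle of the front lip of the scoop's floor, 65 mm ahead of the scoop's origin and 18 mm above its underside
- rod_a: cut end of glass rod, 14 mm thick and 56 mm long, about 20 g, lying across the scoop near its back wall; it rolls. Origin at its centre, its length along its y axis
- rod_b: cut end of glass rod, 14 mm thick and 52 mm long, about 20 g, lying across the scoop near its back wall; it rolls. Origin at its centre, its length along its y axis
- rod_c: cut end of glass rod, 14 mm thick and 48 mm long, about 20 g, lying across the scoop near its back wall; it rolls. Origin at its centre, its length along its y axis
- rod_d: cut end of glass rod, 14 mm thick and 54 mm long, about 20 g, lying across the scoop near its back wall; it rolls. Origin at its centre, its length along its y axis
- beaker: glass beaker, 68 mm across, 95 mm high, standing on the bench; origin at the centre of its underside; a bystander
- tube_rack: wooden test-tube rack, 60 by 190 mm, 110 mm high (its tubes to 154 mm), long side along its y axis; origin at the centre of its underside; a bystander
- cork_ring: cork ring for round flasks, 100 mm across, 30 mm high, lying flat; origin at the centre of its underside; a bystander
There are look-alikes about, which are no part of the job. What is shaped like the rod_a but green is not meant.

How it is judged (in metres and radians):
On the way, in this order (a step that is already met when the one before it is completed fails the run):
1. the catch has let go and the front stands ajar (value of joint bin_front above 0.15 rad), for 0.1 s.
2. the front is swung out to its stop (value of joint bin_front above 0.62 rad), for 0.2 s.
3. all four offcuts are in the hopper (x of rod_a in the frame of bin_in between -0.055 and 0.055 m and y of rod_a in the frame of bin_in between -0.1 and 0.1 m and z of rod_a in the frame of bin_in between -0.01 and 0.12 m and x of rod_b in the frame of bin_in between -0.055 and 0.055 m and y of rod_b in the frame of bin_in between -0.1 and 0.1 m and z of rod_b in the frame of bin_in between -0.01 and 0.12 m and x of rod_c in the frame of bin_in between -0.055 and 0.055 m and y of rod_c in the frame of bin_in between -0.1 and 0.1 m and z of rod_c in the frame of bin_in between -0.01 and 0.12 m and x of rod_d in the frame of bin_in between -0.055 and 0.055 m and y of rod_d in the frame of bin_in between -0.1 and 0.1 m and z of rod_d in the frame of bin_in between -0.01 and 0.12 m), for 0.2 s.
At the end, for the whole second after the job is handed in: the bin's front is tilted out to at least 0.60 rad (stop at 0.70), all four glass offcuts lie inside its hopper, and the scoop stands upright on the bench (tilt under 0.12 rad, handle's grip point 38 to 54 mm above the bench) (all of step 3 and value of joint bin_front above 0.6 rad and height (world z) of scoop_grip between 0.038 and 0.054 m and angle between scoop_grip's own z axis and vertical below 0.12 rad); the robot touches nothing.
It fails at once if the gripper's fingers touch a glass offcut (contact force between the fingers and rod_a above 0.5 N or contact force between the fingers and rod_b above 0.5 N or contact force between the fingers and rod_c above 0.5 N or contact force between the fingers and rod_d above 0.5 N).
It fails at once if the scoop is let go more than 30 mm above the bench (contact force between the fingers and scoop below 0.05 N and height (world z) of scoop_grip above 0.076 m).
It fails at once if a bystander is pushed more than 30 mm from its place (distance of any of beaker, tube_rack, cork_ring from where it was at the start of the episode above 0.03 m).
It also fails if it takes over 72 s, if anything falls off the work surface, if the arm or the gripper's body presses on something with over 40 N, if the wrist force passes 120 N, or if a joint passes its speed limit or range.

## Robot

A 6-joint arm with a two-finger parallel gripper is mounted at the origin on the work surface. World frame = base frame: x ahead of the robot, y to its left, z up, the work surface at z = 0. Lengths are in mm, angles in degrees, forces in N, time in s.
With the tool pointing down it reaches from about 250 to 775 mm from the base axis. Payload 4 kg.
Tool frame: the origin (TCP) lies at the very end of the fingers, on their centre line; the grasp point (between the pads) lies 19 mm behind it; z points along the fingers, y is the direction in which the jaws open and shut (so a half turn about z gives the same grasp; the last joint's range is limited). The gripper opens to 85 mm and grips with 20 to 120 N. Pads are 22 mm wide; open, the fingers measure 114 mm over their backs; the gripper's body (76 mm by 85 mm) begins 54 mm behind the grasp point. The pads swing forward as they close: fully open they stand 13 mm farther back than shut.
Start: joints at [62.389, 4.996, 78.535, -0, 96.463, -5.907], TCP at [203.403, 511.023, 231.341] pointing down, gripper open.
Joint ranges: [-177.83, 177.83], [-43.37, 116.18], [15.69, 146.23], [-61.86, 241.86], [9.47, 152.12], [-147.06, 147.06]. Speed limits (degrees/s): [159.86, 159.86, 180, 180, 180, 180].

## Interface

Orientations are given as a 3x3 rotation matrix whose columns are the frame's x, y, z axes.
In Python, from station import env, camera, camera_info, ticket, search_frame, place_of gives the robot as it stands.
- The arm moves only by the tool step_arm, never from a script. Its argument "increments" is one flat list of numbers, 7 for each row, row after row: the shift along the tool's x, y, z in units of 40 mm (1.0 is 40 mm), then the turn, a rotation vector about the tool's x, y, z in units of 5 degrees (1.0 is 5 degrees), then the closure, from 0 (fully open) to 1 (shut). In form: [dx, dy, dz, ax, ay, az, grip, dx, dy, dz, ax, ay, az, grip, ...]. A call has 1 to 12 rows; each row is the pose to reach, as a shift and turn from the pose measured when the call began, along the tool's axes at that moment; what a row does not reach only later rows make up. A row lasts 1/12 s, in which the tool goes at most 41.7 mm and 7.16 degrees, less where a joint would pass 70% of its speed; a pose out of reach is approached as far as the arm can. A call with a gripper value outside its range is refused whole. The fingers move at their own pace and stop on an object; "newtons" is the grip in N (left out, the last holds). Time passes only in rows, so rows that repeat a pose let the fingers close. It gives the time, the measured TCP pose, the force and the opening at its end, in the units of the state.
- env.get_state(): the state, without advancing time (a new reading comes with each control period).
- camera(name): name is "side" or "top"; returns (picture, depth): 384x512x3 uint8, blue, green, red; 384x512 float32, mm along the optical axis (not along the pixel's ray), 0 where there is no reading.
- camera_info(name): a dict with "intrinsics" (3x3 intrinsics, pixels), "origin" and "orientation" of the camera in the world. Camera axes: x right, y down, z forward; pixel columns grow to the right and rows downward; lengths in mm; the calibration is good to about 2 mm. A picture is of the moment at which its call begins. camera_info takes no time and is no camera call.
- ticket.close_job(): hands the job in, once; it reports no verdict.
Trained networks look in the newest picture that a camera, given by its name, has taken for a name from the list of things; names that differ only in an ending like _2 or _b are one class to them, and where a whole thing is asked for, a point or a joint stands for the part that bears it (a point fixed in the world has none). Each returns a list of dicts, best first, with "score" (0 to 1); they miss things now and then, are a little off and sometimes report something else, mostly with a low value. They report only what shows in the picture. A call takes as long as a camera call. They do not tell look-alikes from the thing itself.
- search_frame(camera, query): "at" ([column, row] in pixels, amid what is visible of it).
- place_of(camera, query): "at" ([column, row] in pixels: a listed point, or the origin of a listed thing).
The state is a dict: "clock": time; "joint_pos": joint angles; "qd": joint speeds; "joint_torque": joint torques, N m; "tool_pos": TCP position; "ee_rot": TCP orientation; "force": force on the tool from outside, world axes, zero at the start; "torque": the same for the moment, N m; "opening": finger opening in mm.
Only numpy, scipy, OpenCV 4.12 (cv2) and the standard library are available. Lean on these libraries where they do the work, as an engineer would, in place of code of your own. Each camera call takes 0.05 s, during which the arm holds its last target. There are 200 camera calls.

## Working session

There is one attempt and no reset: what is moved stays moved. The work goes in short steps, Python scripts to look and compute and a tool call to move; the robot and the scene stay as the last step left them, time stands still between calls to the robot, and variables do not carry over. Pictures are saved under pics/ and viewed, about 8 in all and at most 12, crops included, and the job is handed in when it is done.

Besides the shell and the picture viewer there is one more tool, called after "Request:" by a JSON object that holds its "method" and its "body". step_arm: Moves the arm, as the interface text tells. Its arguments: {"type":"object","properties":{"increments":{"type":"array"},"newtons":{"type":"number"}},"required":["increments"]}

```bash
ls; mkdir -p pics; cat > h.py <<'E'
import numpy as np, cv2
from station import env, camera, camera_info, ticket, search_frame, place_of
def proj(cam,P):
    i=camera_info(cam);K=np.array(i["intrinsics"]);R=np.array(i["orientation"]);o=np.array(i["origin"])
    p=(np.atleast_2d(P)-o)@R; q=p@K.T; return q[:,:2]/q[:,2:]
def cloud(cam,d):
    i=camera_info(cam);K=np.array(i["intrinsics"]);R=np.array(i["orientation"]);o=np.array(i["origin"])
    v,u=np.mgrid[:d.shape[0],:d.shape[1]]
    r=np.stack([u,v,np.ones_like(u)],-1)@np.linalg.inv(K).T
    return (r*d[...,None])@R.T+o
def onz(cam,px,z):
    i=camera_info(cam);K=np.array(i["intrinsics"]);R=np.array(i["orientation"]);o=np.array(i["origin"])
    r=R@np.linalg.inv(K)@np.array([*px,1.]); return o+r*(z-o[2])/r[2]
E
python3 - <<'E'
from h import *
z={}
ims=[]
for c in("top","side"):
    im,d=camera(c); np.save(c+".npy",d); cv2.imwrite(c+".png",im); ims.append(im)
    i=camera_info(c);print(c,np.round(i["intrinsics"],1).tolist(),np.round(i["origin"]),np.round(i["orientation"],3).tolist())
    X=cloud(c,d)
    for q in("bin_top_edge","bin_hinge","glass_bin","scoop","scoop_grip","scoop_lip","rod_a","beaker","tube_rack","cork_ring"):
        for r in place_of(c,q)[:5]:
            u,v=np.round(r["at"]).astype(int)
            print(c,q,round(r["score"],2),u,v,np.round(X[min(max(v,0),383),min(max(u,0),511)]))
cv2.imwrite("pics/1t.png",ims[0]);cv2.imwrite("pics/1s.png",ims[1])
print({k:np.round(v,2).tolist() for k,v in env.get_state().items()})
E
```

```text
pics
top [[498.5, 0.0, 258.6], [0.0, 498.5, 190.7], [0.0, 0.0, 1.0]] [ 453.    6. 1235.] [[-0.0, -0.995, 0.098], [-1.0, 0.002, 0.022], [-0.022, -0.098, -0.995]]
top bin_top_edge 0.66 364 210 [ 512. -184.  227.]
top bin_hinge 0.65 348 216 [ 508. -177.   65.]
top scoop 0.64 202 198 [555. 173.  10.]
top scoop 0.55 273 267 [386.  -2.  -0.]
top scoop_grip 0.95 153 194 [561. 282.  62.]
top scoop_grip 0.56 192 199 [552. 195.  25.]
top scoop_lip 0.63 229 202 [546. 106.   4.]
top scoop_lip 0.56 351 214 [ 509. -174.  130.]
top rod_a 0.66 186 197 [556. 209.  28.]
top rod_a 0.57 156 237 [459. 284.  14.]
top rod_a 0.55 200 194 [565. 178.  12.]
top rod_a 0.46 194 198 [555. 191.  20.]
top rod_a 0.44 180 200 [550. 226.  18.]
top beaker 0.96 209 258 [408. 155.   5.]
top beaker 0.38 228 200 [550. 108.  17.]
top tube_rack 0.58 250 115 [739.  51. 108.]
top cork_ring 0.61 275 267 [386.  -7.   4.]
side [[368.3, 0.0, 253.4], [0.0, 368.3, 191.1], [0.0, 0.0, 1.0]] [  66. -218.  895.] [[0.438, -0.722, 0.536], [-0.899, -0.353, 0.259], [0.002, -0.595, -0.803]]
side bin_top_edge 0.66 328 225 [ 503. -183.  223.]

[... 433 characters left out ...]

side rod_a 0.47 157 213 [464. 280.  12.]
side rod_a 0.45 191 194 [560. 224.  20.]
side rod_a 0.37 205 202 [559. 177.   9.]
side beaker 0.78 183 249 [379. 129.  65.]
side tube_rack 0.79 275 172 [754.  40.   8.]
side tube_rack 0.69 224 211 [552. 110.  16.]
side tube_rack 0.39 194 200 [544. 204.  22.]
side cork_ring 0.95 228 280 [380.   5.  -2.]
{'clock': 1.1, 'joint_pos': [62.39, 5.0, 78.54, 0.0, 96.46, -5.91], 'qd': [-0.01, 0.05, 0.06, 0.02, -0.05, 0.02], 'joint_torque': [0.0, -35.17, -31.35, -0.0, 0.0, -0.0], 'tool_pos': [203.4, 511.04, 231.32], 'ee_rot': [[-0.93, 0.37, 0.0], [0.37, 0.93, 0.0], [0.0, 0.0, -1.0]], 'force': [-0.28, 0.47, 0.15], 'torque': [0.03, -0.04, -0.0], 'opening': 85.85}
```

View pics/1t.png

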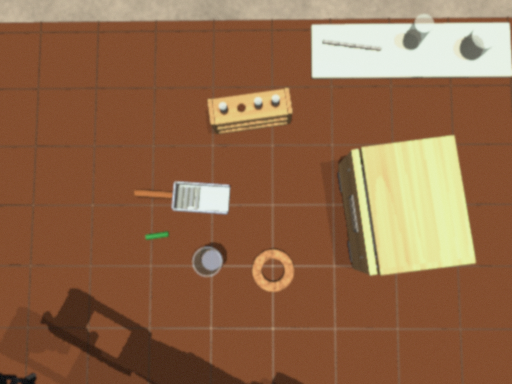

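View pics/1s.png

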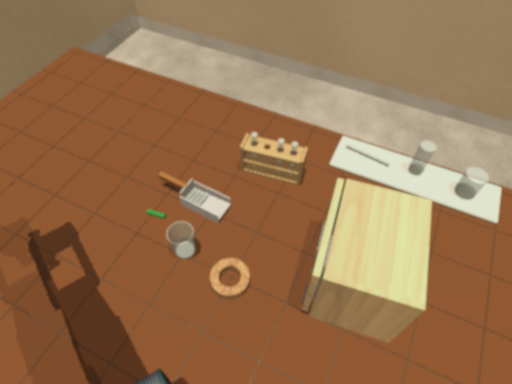

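```bash
python3 - <<'E'
from h import *
for c in("top","side"):
    d=np.load(c+".npy");X=cloud(c,d).reshape(-1,3);X=X[d.ravel()>0]
    m=(X[:,2]>212)&(X[:,2]<235)&(X[:,1]<-120)&(X[:,0]>300)&(X[:,0]<760)
    P=X[m]; print(c,len(P),"top z",np.median(P[:,2]))
    r=cv2.minAreaRect(P[:,:2].astype(np.float32));print(r,np.round(cv2.boxPoints(r)).tolist())
    for lo,hi,n in((40,70,"handle+walls"),):
        m=(X[:,2]>lo)&(X[:,2]<hi)&(abs(X[:,0]-555)<70)&(X[:,1]>80)&(X[:,1]<340);P=X[m]
        h=P[P[:,1]>240]; print(n,len(P),len(h), h.mean(0) if len(h) else 0, h[:,1].min() if len(h) else 0,h[:,1].max() if len(h) else 0)
        if len(h)>5: print("handle line",cv2.fitLine(h[:,:2].astype(np.float32),cv2.DIST_HUBER,0,.01,.01).ravel())
    m=(X[:,2]>8)&(X[:,2]<70)&(abs(X[:,0]-555)<60)&(X[:,1]>80)&(X[:,1]<236);P=X[m]
    r=cv2.minAreaRect(P[:,:2].astype(np.float32));print("pan",r)
    for n,cx,cy in(("beaker",400,145),("cork",385,0),("rack",745,45)):
        m=(X[:,2]>10)&(np.hypot(X[:,0]-cx,X[:,1]-cy)<(120 if n=="rack" else 65))
        P=X[m]; 
        if len(P): print(n,np.round(P.min(0)),np.round(P.max(0)))
E
```

```text
top 13383 top z 225.8409332853571
((523.6265258789062, -281.610107421875), (260.7361755371094, 212.99282836914062), 7.36409330368042) [[381.0, -193.0], [408.0, -404.0], [667.0, -371.0], [639.0, -159.0]]
handle+walls 464 269 [562.48916842 284.74251267  56.21670489] 240.0227001318574 330.9111146229607
handle line [7.7253498e-02 9.9701148e-01 5.6247546e+02 2.8452838e+02]
pan ((555.3160400390625, 171.5333251953125), (129.83474731445312, 68.80747985839844), 86.4411849975586)
beaker [371. 116.  10.] [436. 183. 102.]
cork [333. -50.  10.] [431.  48.  38.]
rack [718. -46.  10.] [803. 150. 149.]
side 11236 top z 224.09131065726268
((522.7325439453125, -281.5760803222656), (262.9906921386719, 211.55453491210938), 7.297114372253418) [[379.0, -193.0], [406.0, -403.0], [667.0, -370.0], [640.0, -160.0]]
handle+walls 347 189 [558.53661563 283.81912397  53.13700983] 240.4292201739672 328.6609817113954
handle line [6.2162306e-02 9.9806607e-01 5.5729669e+02 2.8430945e+02]
pan ((554.0155029296875, 171.56671142578125), (131.3917694091797, 71.74675750732422), 85.6404037475586)
beaker [370. 115.  10.] [437. 183.  97.]
cork [329. -51.  10.] [428.  48.  35.]
rack [715. -46.  10.] [802. 148. 146.]
```

```bash
cat >> h.py <<'E'
from scipy.spatial.transform import Rotation as Ro
N=np.array([-.128,.992,0]); BY=np.array([.992,.128,0]); H=np.array([511,-183.5,0])
def tool(az,tilt=0):
    a=np.radians(az); y=np.array([np.cos(a),np.sin(a),0]); x=np.array([-np.sin(a),np.cos(a),0])
    return np.stack([x,y,[0,0,-1]],1)@Ro.from_euler("y",tilt,degrees=True).as_matrix()
def inc(p,R,show=1):
    s=env.get_state(); R0=np.array(s["ee_rot"]); p0=np.array(s["tool_pos"])
    a=R0.T@(np.array(p)-p0)/40; b=Ro.from_matrix(R0.T@R).as_rotvec(degrees=True)/5
    print("t",round(s["clock"],2),"inc",np.round(a,3).tolist(),np.round(b,3).tolist(),"F",np.round(s["force"],1))
def bp(out,z,side=0): return H+N*out+BY*side+[0,0,z]   # out from hinge line
E
python3 -c "
from h import *
print(bp(65,195)); inc(bp(65,195),tool(7.4))"
```

```text
[ 502.68 -119.02  195.  ]
t 1.1 inc [-12.776, -11.869, 0.907] [0.001, -0.001, 12.18] F [-0.3  0.5  0.1]
```

Request:
{"method": "step_arm", "body": {"increments": [-6.4,-5.9,0.4,0,0,6,1,-6.4,-5.9,0.4,0,0,6,1,-6.4,-5.9,0.4,0,0,6,1,-6.4,-5.9,0.4,0,0,6,1,-6.4,-5.9,0.4,0,0,6,1,-6.4,-5.9,0.4,0,0,6,1,-12.78,-11.87,0.9,0,0,12.18,1,-12.78,-11.87,0.9,0,0,12.18,1,-12.78,-11.87,0.9,0,0,12.18,1,-12.78,-11.87,0.9,0,0,12.18,1,-12.78,-11.87,0.9,0,0,12.18,1,-12.78,-11.87,0.9,0,0,12.18,1]}}

```text
clock: 2.1
tool_pos: [418.5, 58.1, 206.5]
ee_rot: [[-0.127, 0.992, 0.002], [0.992, 0.127, 0.0], [0.0, 0.002, -1.0]]
force: [1.7, 0.9, -0.5]
opening: 0.5
```

```bash
python3 -c "
from h import *
inc(bp(65,195),tool(7.4))
s=env.get_state();print(np.round(s['joint_pos'],1),s['tool_pos'],s['opening'])"
```

```text
t 2.1 inc [-4.66, 1.524, 0.289] [0.018, -0.001, -0.02] F [ 1.7  0.9 -0.5]
[  0.2 -11.3  96.8   0.   94.4  -7.1] [418.49777557  58.12806893 206.49498397] 0.4931856164450362
```

Request:
{"method": "step_arm", "body": {"increments": [-4.66,1.52,0.3,0,0,0,1,-4.66,1.52,0.3,0,0,0,1,-4.66,1.52,0.3,0,0,0,1,-4.66,1.52,0.3,0,0,0,1,-4.66,1.52,0.3,0,0,0,1,-4.66,1.52,0.3,0,0,0,1,-4.66,1.52,0.3,0,0,0,1,-5.3,1.52,0.3,0,0,0,1,-5.6,1.52,0.3,0,0,0,1,-5.6,1.52,0.3,0,0,0,1]}}

```text
clock: 2.93
tool_pos: [507.2, -157.1, 194.7]
ee_rot: [[-0.126, 0.992, 0.002], [0.992, 0.126, -0.0], [-0.001, 0.002, -1.0]]
force: [-0.0, 1.0, -0.1]
opening: 0.2
```

```bash
python3 -c "
from h import *
inc(bp(18.5,195),tool(7.4))
s=env.get_state();print((s['tool_pos']-H)@N,s['force'])
im,d=camera('side');u,v=proj('side',[s['tool_pos']])[0].astype(int);print(u,v)
cv2.imwrite('pics/2.png',cv2.resize(im[v-90:v+60,u-100:u+100],None,fx=3.5,fy=3.5))"
```

```text
t 2.93 inc [-0.204, 0.01, -0.007] [0.018, 0.006, -0.034] F [-0.   1.  -0.1]
26.66828974319376 [-0.0027317   0.97757024 -0.14453437]
315 225
```

View pics/2.png

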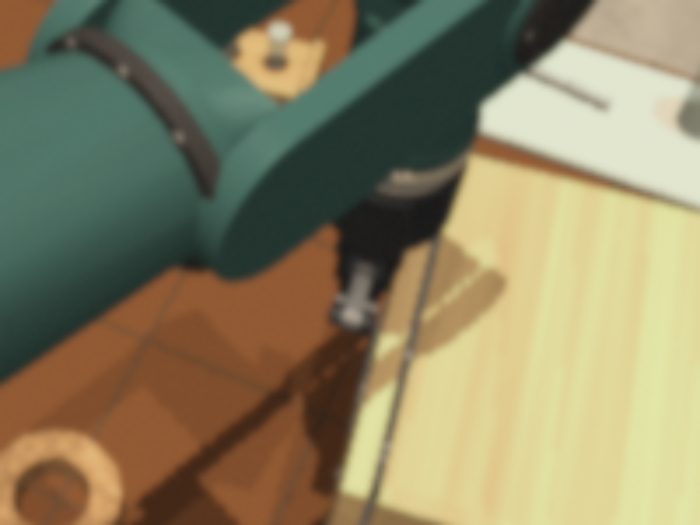

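The picture shows the closed fingertips (about 355,315 in the crop) just outside the panel's top middle. Now I press.

Request:
{"method": "step_arm", "body": {"increments": [-0.1,0,0,0,0,0,1,-0.15,0,0,0,0,0,1,-0.2,0,0,0,0,0,1,-0.22,0,0,0,0,0,1,-0.24,0,0,0,0,0,1,-0.26,0,0,0,0,0,1,-0.28,0,0,0,0,0,1,-0.28,0,0,0,0,0,1]}}

```text
clock: 3.65
tool_pos: [508.4, -165.7, 194.8]
ee_rot: [[-0.127, 0.992, 0.001], [0.992, 0.127, 0.004], [0.004, 0.002, -1.0]]
force: [-1.2, 6.5, 2.4]
opening: -0.1
```

Request:
{"method": "step_arm", "body": {"increments": [-0.08,0,0,0,0,0,1,-0.1,0,0,0,0,0,1,-0.12,0,0,0,0,0,1,-0.14,0,0,0,0,0,1,-0.14,0,0,0,0,0,1]}}

```text
clock: 4.07
tool_pos: [508.8, -169.3, 195.0]
ee_rot: [[-0.129, 0.992, 0.0], [0.992, 0.129, 0.008], [0.008, 0.001, -1.0]]
force: [-2.0, 6.3, 2.5]
opening: -0.2
```

Request:
{"method": "step_arm", "body": {"increments": [-0.1,0,0,0,0,0,1,-0.12,0,0,0,0,0,1,-0.12,0,0,0,0,0,1]}}

```text
clock: 4.32
tool_pos: [509.0, -170.8, 195.0]
ee_rot: [[-0.13, 0.991, -0.001], [0.991, 0.131, 0.015], [0.015, 0.001, -1.0]]
force: [-1.7, 10.3, 3.8]
opening: -0.2
```

Force 10 N, 5–6 mm in: retreat and look.

Request:
{"method": "step_arm", "body": {"increments": [1,0,0,0,0,0,1,2,0,0,0,0,0,1,2.5,0,-1,0,0,0,1,2.5,0,-2,0,0,0,1,2.5,0,-2,0,0,0,1,2.5,0,-2,0,0,0,1,2.5,0,-2,0,0,0,1,2.5,0,-2,0,0,0,1]}}

```text
clock: 4.98
tool_pos: [495.8, -73.3, 275.2]
ee_rot: [[-0.13, 0.992, -0.003], [0.991, 0.13, 0.015], [0.015, -0.001, -1.0]]
force: [1.0, -1.1, -0.1]
opening: -0.1
```

```bash
python3 - <<'E'
from h import *
im,d=camera('side');cv2.imwrite('pics/3.png',im)
for c in("side","top"):
    im,d=camera(c); X=cloud(c,d).reshape(-1,3)[d.ravel()>0]; Q=X-H
    m=(abs(Q@BY)<125)&(Q@N>-5)&(Q@N<150)&(X[:,2]>100)&(X[:,2]<228)
    o=(Q@N)[m];z=X[m,2];s=(Q@BY)[m]
    for a in range(-120,120,60):
        k=(s>=a)&(s<a+60)&(z>200)
        if k.sum(): print(c,a,k.sum(),np.round(np.percentile(o[k],[0,10,50,90,100])),round(z[k].max()))
    for r in place_of(c,"bin_top_edge")[:2]: print(c,r["score"],np.round(r["at"]),(onz(c,r["at"],215)-H)@N)
inc(bp(21,235),tool(7.4))
E
```

```text
side -120 263 [19. 45. 53. 61. 63.] 218
side -60 209 [45. 47. 54. 61. 63.] 218
side 0 192 [45. 46. 54. 61. 63.] 218
side 60 177 [25. 45. 53. 61. 63.] 217
side 0.82 [302. 220.] 56.427752388501574
top -120 231 [44. 48. 56. 62. 64.] 221
top -60 55 [44. 49. 57. 62. 63.] 219
top 60 141 [12. 37. 53. 61. 64.] 221
top 0.71 [186. 193.] 354.2828843376008
top 0.7 [197. 196.] 331.5320361962396
t 5.23 inc [-2.276, 0.021, 0.975] [-0.015, -0.175, 0.013] F [-0.5  0.1 -0.5]
```

View pics/3.png

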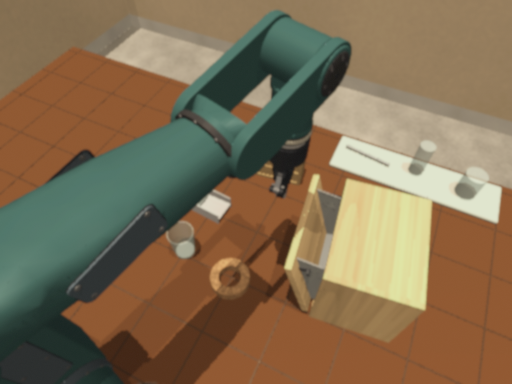

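The front is ajar: its top is at (312,180)–(292,265), 46–62 mm out. Fingers go into the gap.

Request:
{"method": "step_arm", "body": {"increments": [-1,0.02,0,0,-0.17,0,1,-2.0,0.02,0,0,-0.17,0,1,-2.28,0.02,0.3,0,-0.17,0,1,-2.28,0.02,0.6,0,-0.17,0,1,-2.28,0.02,0.8,0,-0.17,0,1,-2.28,0.02,1.2,0,-0.17,0,1,-2.28,0.02,1.7,0,-0.17,0,1,-2.28,0.02,2.2,0,-0.17,0,1,-2.28,0.02,2.6,0,-0.17,0,1,-2.28,0.02,2.6,0,-0.17,0,1,-2.28,0.02,2.6,0,-0.17,0,1]}}

```text
clock: 6.15
tool_pos: [507.2, -160.3, 168.8]
ee_rot: [[-0.131, 0.991, -0.004], [0.991, 0.131, 0.002], [0.003, -0.004, -1.0]]
force: [-0.4, -0.3, 0.3]
opening: -0.3
```

```bash
python3 -c "
from h import *
inc(bp(112,145),tool(7.4));s=env.get_state();print((s['tool_pos']-H)@N,s['tool_pos'][2])"
```

```text
t 6.15 inc [2.212, 0.029, 0.6] [-0.043, -0.029, 0.029] F [-0.4 -0.3  0.3]
23.482661340085475 168.77432194153062
```

Request:
{"method": "step_arm", "body": {"increments": [0.15,0,0,0,0,0,1,0.3,0,0.05,0,0,0,1,0.45,0,0.1,0,0,0,1,0.6,0,0.14,0,0,0,1,0.75,0,0.18,0,0,0,1,0.9,0,0.22,0,0,0,1,1.05,0,0.25,0,0,0,1,1.2,0,0.28,0,0,0,1,1.35,0,0.31,0,0,0,1,1.5,0,0.34,0,0,0,1,1.6,0,0.36,0,0,0,1,1.65,0,0.36,0,0,0,1]}}

```text
clock: 7.15
tool_pos: [498.2, -93.5, 154.3]
ee_rot: [[-0.132, 0.991, -0.005], [0.991, 0.132, 0.004], [0.004, -0.004, -1.0]]
force: [0.3, -0.4, 0.4]
opening: -0.2
```

```bash
python3 -c "
from h import *
inc(bp(96,155),tool(7.4));s=env.get_state();print((s['tool_pos']-H)@N,s['tool_pos'][2])"
```

```text
t 7.15 inc [0.128, 0.03, -0.018] [-0.049, -0.048, 0.04] F [ 0.3 -0.4  0.4]
90.90814197342175 154.25717163741135
```

Request:
{"method": "step_arm", "body": {"increments": [0.1,0,0,0,0,0,1,0.15,0,0,0,0,0,1,0.2,0,0,0,0,0,1,0.25,0,0,0,0,0,1,0.25,0,0,0,0,0,1]}}

```text
clock: 7.57
tool_pos: [497.8, -88.6, 155.7]
ee_rot: [[-0.13, 0.992, -0.002], [0.992, 0.13, -0.008], [-0.008, -0.003, -1.0]]
force: [1.3, -14.5, 0.7]
opening: -0.1
```

```bash
cat > pan.py <<'E'
from h import *
for c in("side","top"):
    im,d=camera(c); X=cloud(c,d).reshape(-1,3)[d.ravel()>0]; Q=X-H
    m=(abs(Q@BY)<125)&(Q@N>100)&(Q@N<150)&(X[:,2]>100)&(X[:,2]<195)
    o=(Q@N)[m];z=X[m,2];s=(Q@BY)[m]
    for a in range(-120,120,40):
        k=(s>=a)&(s<a+40)&(z>165)
        if k.sum(): print(c,a,k.sum(),"out",np.round(np.percentile(o[k],[10,50,90,100])),"z",np.round(z[k].max()))
s=env.get_state();print((s['tool_pos']-H)@N,s['tool_pos'][2],s['force'])
E
python3 pan.py
```

```text
side -120 198 out [113. 122. 132. 136.] z 181.0
side -80 169 out [114. 122. 132. 135.] z 180.0
side -40 132 out [116. 124. 133. 135.] z 181.0
side 0 86 out [117. 127. 134. 135.] z 181.0
side 40 1 out [134. 134. 134. 134.] z 170.0
top -120 227 out [112. 123. 133. 135.] z 184.0
top -80 217 out [113. 124. 133. 135.] z 183.0
top -40 105 out [114. 125. 132. 135.] z 185.0
top 40 32 out [128. 132. 135. 135.] z 181.0
top 80 182 out [114. 125. 133. 135.] z 185.0
95.82148448659653 155.6734417717926 [ -0.25194488 -13.75310744   1.57396276]
```

Request:
{"method": "step_arm", "body": {"increments": [-0.4,0,0,0,0,0,1,-0.5,0,-0.5,0,0,0,1,-0.6,0,-1.2,0,0,0,1,-0.6,0,-2,0,0,0,1,-0.6,0,-2.5,0,0,0,1,-0.6,0,-2.5,0,0,0,1]}}

```text
clock: 8.17
tool_pos: [503.1, -111.8, 262.0]
ee_rot: [[-0.13, 0.992, 0.008], [0.991, 0.13, -0.01], [-0.011, 0.007, -1.0]]
force: [0.0, -0.0, 0.6]
opening: -0.0
```

```bash
python3 -c "
from h import *
inc([562,286,130],tool(-4));s=env.get_state();print((s['tool_pos']-H)@N,s['tool_pos'][2])"; python3 pan.py
```

```text
t 8.17 inc [9.703, 2.727, 3.218] [0.092, 0.113, 2.291] F [ 0.  -0.   0.6]
72.18340836111825 262.0349131461921
side -120 195 out [113. 122. 132. 135.] z 180.0
side -80 166 out [115. 123. 132. 135.] z 181.0
side -40 155 out [115. 123. 132. 135.] z 180.0
side 0 142 out [114. 122. 133. 135.] z 181.0
side 40 135 out [114. 122. 132. 135.] z 181.0
side 80 130 out [113. 122. 132. 135.] z 181.0
top -120 166 out [111. 119. 130. 135.] z 184.0
top -80 8 out [111. 113. 115. 115.] z 172.0
top -40 87 out [122. 129. 134. 135.] z 184.0
top 0 202 out [114. 124. 133. 135.] z 183.0
top 40 207 out [113. 124. 133. 135.] z 184.0
top 80 222 out [111. 123. 132. 135.] z 184.0
72.87179056612682 256.80911350116645 [-0.5279917  -0.33151303 -1.01583198]
```

Front stays at its stop. Now to the scoop handle.

Request:
{"method": "step_arm", "body": {"increments": [9.7,2.73,1.0,0.09,0.11,2.3,1,9.7,2.73,1.0,0.09,0.11,2.3,1,9.7,2.73,1.0,0.09,0.11,2.3,1,9.7,2.73,1.0,0.09,0.11,2.3,0.3,9.7,2.73,1.5,0.09,0.11,2.3,0.3,9.7,2.73,1.5,0.09,0.11,2.3,0.3,9.7,2.73,2,0.09,0.11,2.3,0.3,9.7,2.73,2.5,0.09,0.11,2.3,0.3,9.7,2.73,3.2,0.09,0.11,2.3,0.3,9.7,2.73,3.2,0.09,0.11,2.3,0.3,9.7,2.73,3.2,0.09,0.11,2.3,0.3,9.7,2.73,3.2,0.09,0.11,2.3,0.3]}}

```text
clock: 9.27
tool_pos: [554.7, 289.4, 117.4]
ee_rot: [[0.066, 0.998, -0.021], [0.998, -0.066, -0.001], [-0.002, -0.021, -1.0]]
force: [0.5, -0.4, -0.9]
opening: 59.8
```

```bash
python3 - <<'E'
from h import *
inc([562,286,27],tool(-4));s=env.get_state();print(s['tool_pos'],s['opening'],np.round(s['joint_pos'],1))
for c in("side","top"):
    im,d=camera(c);X=cloud(c,d)
    for q in ("scoop_grip","scoop"):
        for r in place_of(c,q)[:2]:
            print(c,q,r["score"],onz(c,r["at"],46 if q=="scoop_grip" else 0))
    if c=="side": cv2.imwrite("pics/4.png",cv2.resize(im[110:260,110:310],None,fx=3.5,fy=3.5))
E
```

```text
t 9.27 inc [-0.066, 0.236, 2.256] [-0.244, 0.029, 0.046] F [ 0.5 -0.4 -0.9]
[554.68142538 289.36195182 117.43256394] 59.76980044709814 [22.1 18.  76.3  0.4 86.9 25.9]
side scoop_grip 0.68 [568.65038855 284.98093065  46.        ]
side scoop 0.7 [555.98818474 179.13353432   0.        ]
top scoop_grip 0.69 [568.74203142 282.28907488  46.        ]
top scoop_grip 0.42 [561.03698492 179.79052944  46.        ]
top scoop 0.72 [562.20249925 173.46079616   0.        ]
top scoop 0.28 [765.58133005  58.04320248   0.        ]
```

View pics/4.png

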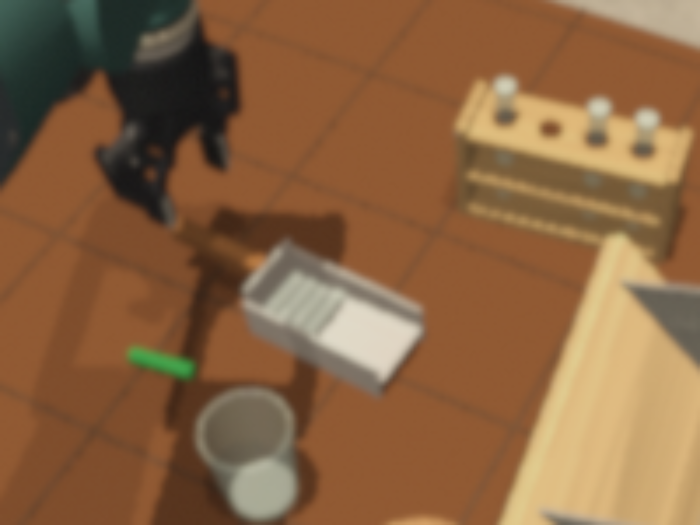

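Fingers straddle above the handle (200,235 in the crop); four rods are in the scoop. Descend and grip.

Request:
{"method": "step_arm", "body": {"increments": [-0.07,0.2,0.4,-0.24,0,0,0.3,-0.07,0.2,0.8,-0.24,0,0,0.3,-0.07,0.2,1.2,-0.24,0,0,0.3,-0.07,0.2,1.6,-0.24,0,0,0.3,-0.07,0.2,2.0,-0.24,0,0,0.3,-0.07,0.2,2.2,-0.24,0,0,0.3,-0.07,0.2,2.25,-0.24,0,0,0.3,-0.07,0.2,2.25,-0.24,0,0,0.3,-0.07,0.2,2.25,-0.24,0,0,0.3], "newtons": 40}}

```text
clock: 10.32
tool_pos: [568.3, 282.6, 39.1]
ee_rot: [[0.072, 0.997, 0.018], [0.997, -0.073, 0.002], [0.003, 0.017, -1.0]]
force: [-0.7, 1.4, 0.5]
opening: 59.6
```

```bash
python3 - <<'E'
from h import *
inc([562,286,27],tool(-4))
E
```

```text
t 10.32 inc [0.072, -0.168, 0.299] [0.2, -0.04, -0.032] F [-0.7  1.4  0.5]
```

Request:
{"method": "step_arm", "body": {"increments": [0.07,-0.17,0.3,0.2,0,0,0.3,0.07,-0.17,0.3,0.2,0,0,0.3,0.07,-0.17,0.3,0.2,0,0,0.3,0.07,-0.17,0.3,0.2,0,0,0.3]}}

```text
clock: 10.65
tool_pos: [561.9, 286.0, 26.9]
ee_rot: [[0.072, 0.997, 0.0], [0.997, -0.072, 0.003], [0.003, -0.0, -1.0]]
force: [0.8, -0.4, -0.4]
opening: 59.8
```

```bash
python3 - <<'E'
from h import *
inc([562,286,27],tool(-4));print(env.get_state()['tool_pos'])
E
```

```text
t 10.65 inc [0.0, 0.004, -0.002] [-0.001, -0.038, -0.029] F [ 0.8 -0.4 -0.4]
[561.85000008 286.01093     26.9281421 ]
```

Request:
{"method": "step_arm", "body": {"increments": [0,0,0,0,0,0,0.5,0,0,0,0,0,0,0.6,0,0,0,0,0,0,0.7,0,0,0,0,0,0,0.75,0,0,0,0,0,0,0.8,0,0,0,0,0,0,0.85,0,0,0,0,0,0,1,0,0,0,0,0,0,1,0,0,0,0,0,0,1], "newtons": 40}}

```text
clock: 11.4
tool_pos: [562.3, 286.1, 27.2]
ee_rot: [[0.072, 0.997, 0.001], [0.997, -0.072, 0.004], [0.004, 0.001, -1.0]]
force: [1.1, -0.2, 0.9]
opening: 15.4
```

Request:
{"method": "step_arm", "body": {"increments": [0,0,0,0,0,0,1,0,0,0,0,0,0,1,0,0,-0.1,0,0,0,1,0,0,-0.2,0,0,0,1,0,0,-0.35,0,0,0,1,0,0,-0.5,0,0,0,1,0,0,-0.5,0,0,0,1,0,0,-0.5,0,0,0,1], "newtons": 100}}

```text
clock: 12.07
tool_pos: [562.6, 286.2, 48.0]
ee_rot: [[0.072, 0.997, 0.003], [0.997, -0.072, 0.004], [0.004, 0.002, -1.0]]
force: [0.1, -0.1, -3.9]
opening: 14.5
```

```bash
cat > sc.py <<'E'
from h import *
import sys
# scoop direction & pose in tool frame from the clouds
s=env.get_state();print("open",round(s['opening'],1),"F",np.round(s['force'],1),np.round(s['joint_pos']))
for c in("side","top"):
    im,d=camera(c)
    if c=="side": cv2.imwrite(sys.argv[1],cv2.resize(im[110:260,110:310],None,fx=3.5,fy=3.5)) if len(sys.argv)>1 else 0
    for q in ("scoop_grip","scoop_lip"):
        s=env.get_state();i=camera_info(c)
        for r in place_of(c,q)[:1]:
            z=s['tool_pos'][2]+(19 if q=="scoop_grip" else -9)
            print(c,q,round(r["score"],2),np.round(onz(c,r["at"],z)))
s=env.get_state();print(s['tool_pos'],s['clock'])
E
python3 sc.py pics/5.png
```

```text
open 14.5 F [ 0.1 -0.1 -3.9] [22. 21. 81.  0. 78. 26.]
side scoop_grip 0.86 [563. 283.  66.]
side scoop_lip 0.98 [550. 111.  38.]
top scoop_grip 0.84 [564. 289.  66.]
top scoop_lip 0.59 [549. 103.  38.]
[561.98194515 285.90112121  46.79658726] 12.3667
```

View pics/5.png

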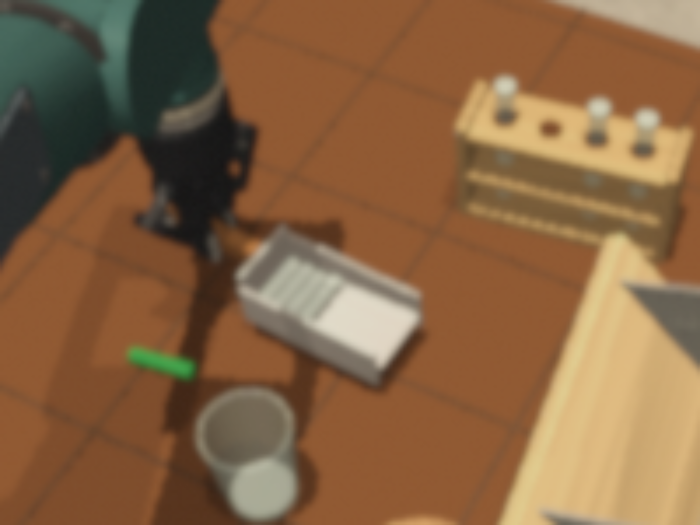

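Level and firmly held, rods at its back. Lift tilted back a little.

Request:
{"method": "step_arm", "body": {"increments": [0,0,-0.3,0,-0.3,0,1,0,0,-0.7,0,-0.7,0,1,0,0,-1.1,0,-1,0,1,0,0,-1.5,0,-1.4,0,1,0,0,-2,0,-1.7,0,1,0,0,-2.5,0,-2,0,1,0,0,-3,0,-2,0,1,0,0,-3.5,0,-2,0,1,0,0,-4,0,-2,0,1,0,0,-4.5,0,-2,0,1,0,0,-5,0,-2,0,1,0,0,-5,0,-2,0,1]}}

```text
clock: 13.37
tool_pos: [563.5, 286.0, 252.4]
ee_rot: [[0.073, 0.997, -0.004], [0.983, -0.072, -0.166], [-0.166, 0.009, -0.986]]
force: [0.9, -0.6, -1.5]
opening: 14.6
```

```bash
cat >> h.py <<'E'
def pour(out,z,t,side=0):
    c,s=np.cos(np.radians(t)),np.sin(np.radians(t))
    return bp(out+180*c-9*s, z+9*c+180*s, side), tool(7.4,t)
E
python3 - <<'E'
from h import *
s=env.get_state();print(s['tool_pos'],np.round(s['joint_pos'],1),s['opening'])
inc(bp(275,250),tool(7.4,-10))
E
```

```text
[563.49838547 285.95762382 252.36629192] [ 26.1  19.1  60.   -8.8 105.2  28.3] 14.579849595034597
t 13.37 inc [-4.985, -1.831, 0.882] [-0.295, -0.082, -2.293] F [ 0.9 -0.6 -1.5]
```

Request:
{"method": "step_arm", "body": {"increments": [-0.2,-0.07,0.04,0,0,-0.1,1,-0.5,-0.18,0.09,0,0,-0.23,1,-1,-0.37,0.18,-0.06,0,-0.46,1,-1.5,-0.55,0.26,-0.1,0,-0.7,1,-2,-0.73,0.35,-0.12,0,-0.9,1,-2.5,-0.92,0.44,-0.15,-0.04,-1.15,1,-3,-1.1,0.53,-0.18,-0.04,-1.4,1,-3.5,-1.28,0.62,-0.2,-0.05,-1.6,1,-4,-1.47,0.7,-0.24,-0.06,-1.84,1,-4.5,-1.65,0.8,-0.26,-0.07,-2.1,1,-4.8,-1.76,0.85,-0.28,-0.08,-2.2,1,-4.98,-1.83,0.88,-0.3,-0.08,-2.29,1]}}

```text
clock: 14.37
tool_pos: [473.9, 87.7, 248.0]
ee_rot: [[-0.126, 0.992, 0.019], [0.977, 0.128, -0.173], [-0.174, -0.003, -0.985]]
force: [-0.1, 0.2, -4.2]
opening: 14.5
```

Request:
{"method": "step_arm", "body": {"increments": [0,0,0,0,0,0,1,0,0,0,0,0,0,1]}}

```text
clock: 14.53
tool_pos: [473.0, 87.4, 246.6]
ee_rot: [[-0.126, 0.992, 0.017], [0.977, 0.127, -0.173], [-0.173, -0.006, -0.985]]
force: [0.3, 0.7, -4.2]
opening: 14.6
```

```bash
python3 - <<'E'
from h import *
im,d=camera("side");cv2.imwrite("pics/6.png",im)
s=env.get_state();print(s['tool_pos'],np.round(s['joint_pos'],1),s['opening'])
for t,z in((0,225),(8,215),(15,210),(25,207),(40,205),(55,205)):
    print(t);inc(*pour(92,z,t))
E
```

```text
[473.43387057  87.95875121 246.91476316] [ 10.5  -2.9  85.3 -10.1  98.2   1.7] 14.51874790355598
0
t 14.58 inc [0.007, 0.065, 0.326] [-0.058, 1.995, -0.008] F [ 0.4  0.2 -3.1]
8
t 14.58 inc [-0.131, 0.063, -0.029] [-0.057, 3.595, -0.012] F [ 0.4  0.2 -3.1]
15
t 14.58 inc [-0.337, 0.061, -0.407] [-0.056, 4.995, -0.015] F [ 0.4  0.2 -3.1]
25
t 14.58 inc [-0.75, 0.058, -0.993] [-0.055, 6.995, -0.02] F [ 0.4  0.2 -3.1]
40
t 14.58 inc [-1.578, 0.053, -1.771] [-0.053, 9.995, -0.028] F [ 0.4  0.2 -3.1]
55
t 14.58 inc [-2.6, 0.05, -2.353] [-0.05, 12.995, -0.035] F [ 0.4  0.2 -3.1]
```

View pics/6.png

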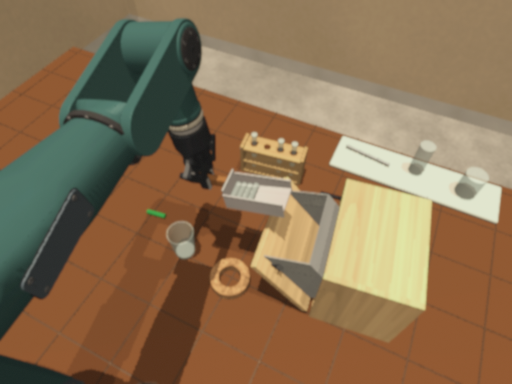

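Scoop lip (285,205) is poised over the hopper mouth, rods still at the back. Tip gradually.

Request:
{"method": "step_arm", "body": {"increments": [0,0.06,0.1,-0.05,0.7,0,1,0,0.06,0.22,-0.05,1.4,0,1,0,0.06,0.32,-0.05,2,0,1,-0.06,0.06,0.15,-0.05,2.8,0,1,-0.13,0.06,-0.03,-0.05,3.6,0,1,-0.23,0.06,-0.22,-0.05,4.3,0,1,-0.34,0.06,-0.41,-0.05,5,0,1,-0.48,0.06,-0.6,-0.05,5.7,0,1,-0.6,0.06,-0.8,-0.05,6.4,0,1,-0.75,0.06,-1,-0.05,7,0,1,-0.75,0.06,-1,-0.05,7,0,1,-0.75,0.06,-1,-0.05,7,0,1]}}

```text
clock: 15.58
tool_pos: [479.5, 65.3, 290.9]
ee_rot: [[-0.114, 0.992, -0.054], [0.9, 0.126, 0.418], [0.422, -0.001, -0.907]]
force: [-0.3, -0.2, -3.2]
opening: 14.6
```

```bash
python3 - <<'E'
from h import *
s=env.get_state();print(s['tool_pos'],np.round(s['joint_pos'],1),s['opening'])
for t,z in((25,207),(40,205),(50,205)):
    inc(*pour(92,z,t))
E
```

```text
[479.5495999   65.30471711 290.89659845] [-14.5  -1.4  81.8  24.3 107.8 -15.9] 14.641243353284043
t 15.58 inc [0.017, -0.016, -0.001] [-0.002, 0.013, -0.036] F [-0.3 -0.2 -3.2]
t 15.58 inc [-0.217, -0.016, -1.113] [0.003, 3.013, -0.036] F [-0.3 -0.2 -3.2]
t 15.58 inc [-0.523, -0.016, -1.836] [0.006, 5.013, -0.036] F [-0.3 -0.2 -3.2]
```

Request:
{"method": "step_arm", "body": {"increments": [-0.07,0,-0.38,0,1,0,1,-0.14,0,-0.75,0,2,0,1,-0.22,0,-1.11,0,3,0,1,-0.37,0,-1.48,0,4,0,1,-0.52,0,-1.83,0,5,0,1,-0.52,0,-1.83,0,5,0,1,-0.52,0,-1.83,0,5,0,1,-0.52,0,-1.83,0,5,0,1,-0.52,0,-1.83,0,5,0,1,-0.52,0,-1.83,0,5,0,1]}}

```text
clock: 16.42
tool_pos: [485.6, 17.3, 349.0]
ee_rot: [[-0.082, 0.992, -0.098], [0.64, 0.128, 0.758], [0.764, -0.0, -0.645]]
force: [0.4, 0.2, -1.9]
opening: 14.6
```

```bash
python3 - <<'E'
from h import *
ims=[]
for c,(u,v) in(("side",(300,220)),("top",(320,205))):
    im,d=camera(c);ims.append(cv2.resize(im[v-75:v+75,u-70:u+70],None,fx=2.8,fy=2.8))
    for r in place_of(c,"rod_a")[:6]: print(c,round(r["score"],2),np.round(r["at"]))
cv2.imwrite("pics/7.png",np.hstack(ims))
s=env.get_state();print(s['tool_pos'],np.round(s['joint_pos'],1),s['opening'],s['force'])
E
```

```text
top 0.53 [158. 236.]
[485.71427669  16.63539028 348.81886133] [-29.7   7.   76.1  46.3 122.3 -20.3] 14.636881819134016 [-0.08325715 -0.64319698 -1.91822734]
```

View pics/7.png

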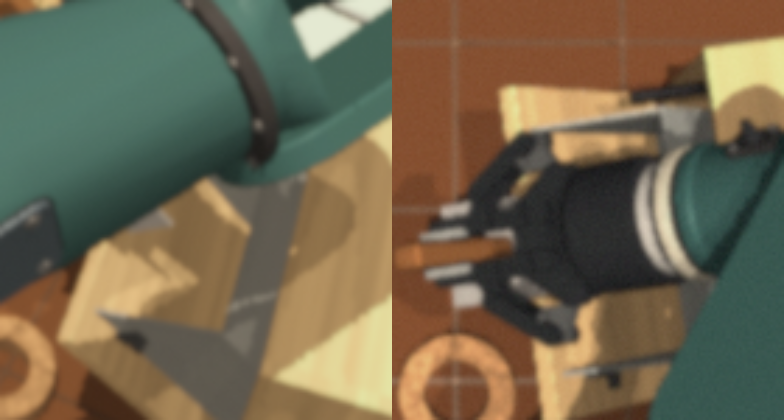

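```bash
python3 - <<'E'
from h import *
inc(*pour(110,260,50)); inc(*pour(150,290,20));inc(*pour(200,290,0))
E
```

```text
t 16.62 inc [1.325, -0.015, -0.556] [0.01, 0.023, -0.021] F [-0.1 -0.6 -1.9]
t 16.62 inc [2.057, -0.016, 2.007] [0.004, -5.977, -0.023] F [-0.1 -0.6 -1.9]
t 16.62 inc [1.921, -0.017, 4.212] [0.0, -9.977, -0.024] F [-0.1 -0.6 -1.9]
```

Request:
{"method": "step_arm", "body": {"increments": [0.66,0,-0.28,0,0,0,1,1.32,0,-0.55,0,0,0,1,1.5,0,0.1,0,-1.5,0,1,1.7,0,0.7,0,-3,0,1,1.9,0,1.35,0,-4.5,0,1,2.06,0,2.0,0,-6,0,1,2.03,0,2.7,0,-7.2,0,1,2,0,3.4,0,-8.5,0,1,1.92,0,4.2,0,-10,0,1,1.92,0,4.2,0,-10,0,1,1.92,0,4.2,0,-10,0,1,1.92,0,4.2,0,-10,0,1]}}

```text
clock: 17.62
tool_pos: [462.4, 194.1, 299.1]
ee_rot: [[-0.129, 0.992, -0.002], [0.992, 0.129, -0.001], [-0.001, -0.002, -1.0]]
force: [1.0, -0.1, -2.9]
opening: 14.5
```

```bash
python3 - <<'E'
from h import *
ims=[]
for c,(u,v) in(("side",(290,220)),("top",(320,205))):
    im,d=camera(c);ims.append(cv2.resize(im[v-75:v+75,u-70:u+70],None,fx=2.8,fy=2.8))
    for r in place_of(c,"rod_a")[:6]: print(c,round(r["score"],2),np.round(r["at"]))
cv2.imwrite("pics/8.png",np.hstack(ims))
s=env.get_state();print(s['tool_pos'],np.round(s['joint_pos'],1),s['opening'],s['force'],s['clock'])
E
```

```text
side 0.5 [156. 217.]
top 0.65 [351. 218.]
top 0.62 [351. 215.]
top 0.5 [353. 213.]
top 0.36 [251. 116.]
[464.04957649 191.19628367 300.22641614] [ 1.60e+01 -1.40e+00  7.73e+01 -1.00e-01  1.04e+02  8.90e+00] 14.592480774044573 [ 0.16179906  0.36213764 -2.15527317] 17.8167
```

View pics/8.png

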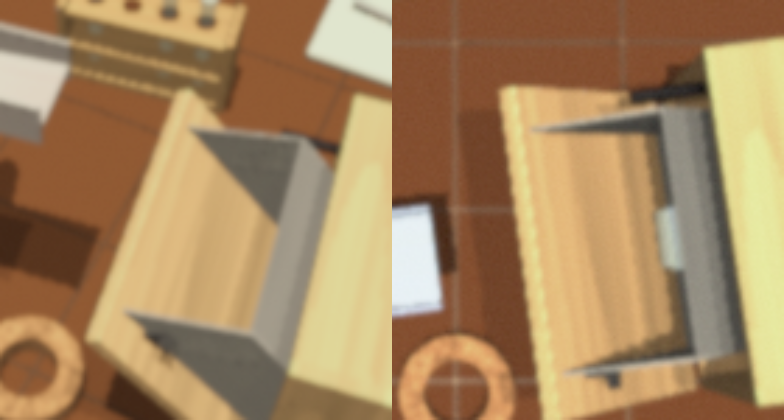

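Rods show at the hopper floor (top crop ~670,240), the scoop looks empty and the weight reads 2.2 N, i.e. the empty scoop. Now return it.

```bash
python3 - <<'E'
from h import *
inc([562,286,200],tool(-4))
inc([562,286,60],tool(-4))
E
```

```text
t 17.82 inc [2.055, 2.719, 2.505] [0.009, 0.013, 2.21] F [ 0.2  0.4 -2.2]
t 17.82 inc [2.059, 2.717, 6.005] [0.009, 0.013, 2.21] F [ 0.2  0.4 -2.2]
```

Request:
{"method": "step_arm", "body": {"increments": [0.5,0.6,0.5,0,0,0.5,1,1,1.2,1,0,0,1,1,1.5,1.9,1.5,0,0,1.6,1,2.06,2.72,2.2,0,0,2.2,1,2.06,2.72,2.9,0,0,2.2,1,2.06,2.72,3.6,0,0,2.2,1,2.06,2.72,4.2,0,0,2.2,1,2.06,2.72,4.8,0,0,2.2,1,2.06,2.72,5.4,0,0,2.2,1,2.06,2.72,5.8,0,0,2.2,1,2.06,2.72,6,0,0,2.2,1,2.06,2.72,6,0,0,2.2,1]}}

```text
clock: 18.82
tool_pos: [561.8, 283.6, 57.8]
ee_rot: [[0.072, 0.997, -0.004], [0.997, -0.072, -0.003], [-0.003, -0.003, -1.0]]
force: [-0.4, 0.1, -1.6]
opening: 14.4
```

```bash
python3 - <<'E'
from h import *
for c in("side","top"):
    im,d=camera(c);X=cloud(c,d).reshape(-1,3)[d.ravel()>0]
    if c=="side": cv2.imwrite("pics/9.png",cv2.resize(im[110:260,110:350],None,fx=3,fy=3))
    # side wall tops
    Q=X-[554,171.5,0]; 
    ax=Q@np.array([-.07,-.9976,0]); ay=Q@np.array([.9976,-.07,0])
    for a in range(-60,60,24):
        k=(ax>a)&(ax<a+24)&(abs(ay)<45)&(X[:,2]>20); print(c,a,k.sum(),np.round(np.percentile(X[k,2],[5,50,95,99])) if k.sum() else 0)
s=env.get_state();print(s['tool_pos'],s['force']);inc([562,286,27],tool(-4))
E
```

```text
side -60 764 [ 36. 376. 434. 437.]
side -36 313 [ 37.  58. 430. 437.]
side -12 218 [37. 43. 72. 73.]
side 12 219 [38. 46. 71. 73.]
side 36 229 [38. 48. 71. 73.]
top -60 937 [ 39. 401. 439. 440.]
top -36 397 [ 40.  45. 436. 441.]
top -12 294 [41. 46. 75. 77.]
top 12 296 [44. 48. 76. 79.]
top 36 295 [46. 51. 75. 79.]
[563.4293319  285.08821723  61.30715569] [-0.80158555 -0.16160773 -2.23133093]
t 18.92 inc [0.02, -0.039, 0.858] [0.027, 0.003, -0.015] F [-0.8 -0.2 -2.2]
```

View pics/9.png

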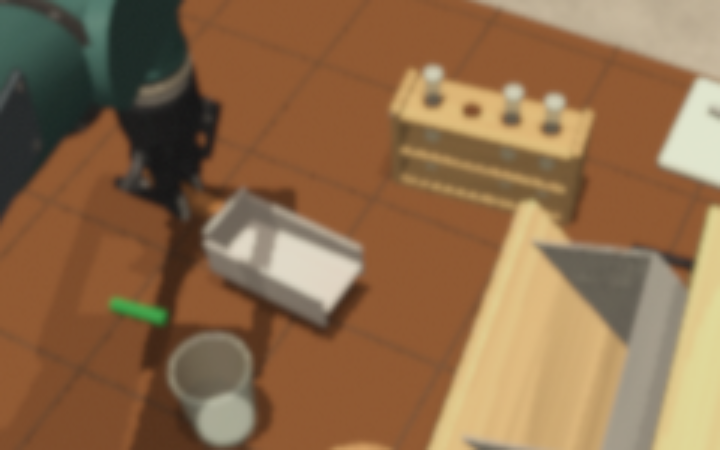

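Scoop is empty (floor at 300,265 bare) and level. Lower gently.

Request:
{"method": "step_arm", "body": {"increments": [0,-0.02,0.25,0,0,0,1,0,-0.02,0.45,0,0,0,1,0,-0.02,0.6,0,0,0,1,0,-0.02,0.7,0,0,0,1,0,-0.02,0.78,0,0,0,1,0,-0.02,0.84,0,0,0,1,0,-0.02,0.84,0,0,0,1,0,-0.02,0.84,0,0,0,1]}}

```text
clock: 19.58
tool_pos: [562.8, 285.3, 27.9]
ee_rot: [[0.071, 0.997, 0.003], [0.997, -0.071, -0.0], [-0.0, 0.003, -1.0]]
force: [-1.0, 0.5, -2.7]
opening: 14.2
```

Request:
{"method": "step_arm", "body": {"increments": [0,0,0.02,0,0,0,1,0,0,0.02,0,0,0,1]}}

```text
clock: 19.75
tool_pos: [563.1, 285.5, 27.4]
ee_rot: [[0.071, 0.997, 0.004], [0.997, -0.071, 0.0], [0.0, 0.004, -1.0]]
force: [0.1, -0.0, -1.6]
opening: 14.5
```

Request:
{"method": "step_arm", "body": {"increments": [0,0,0.03,0,0,0,1,0,0,0.05,0,0,0,1,0,0,0.06,0,0,0,1,0,0,0.06,0,0,0,1]}}

```text
clock: 20.08
tool_pos: [563.3, 285.8, 27.0]
ee_rot: [[0.071, 0.997, 0.004], [0.998, -0.071, 0.0], [0.001, 0.004, -1.0]]
force: [-2.8, -0.1, 6.1]
opening: 13.9
```

On the bench (+6 N). Open slowly, then rise.

Request:
{"method": "step_arm", "body": {"increments": [0,0,0,0,0,0,0.75,0,0,0,0,0,0,0.6,0,0,0,0,0,0,0.45,0,0,0,0,0,0,0.3,0,0,0,0,0,0,0.3,0,0,0,0,0,0,0.3,0,0,0,0,0,0,0.3], "newtons": 40}}

```text
clock: 20.67
tool_pos: [563.3, 285.7, 26.8]
ee_rot: [[0.071, 0.997, 0.004], [0.997, -0.071, 0.0], [0.001, 0.004, -1.0]]
force: [0.1, -0.1, 0.0]
opening: 59.9
```

Request:
{"method": "step_arm", "body": {"increments": [0,0,-0.4,0,0,0,0.3,0,0,-1,0,0,0,0.3,0.3,0,-1.8,0,0,0,0.3,0.6,0,-2.6,0,0,0,0.3,1,0,-3.5,0,0,0,0.3,1.5,0,-4.2,0,0,0,0.3,2,0,-4.5,0,0,0,0.3,2,0,-4.5,0,0,0,0.3,2,0,-4.5,0,0,0,0.3,2,0,-4.5,0,0,0,0.3]}}

```text
clock: 21.5
tool_pos: [567.7, 364.7, 205.2]
ee_rot: [[0.071, 0.997, 0.002], [0.997, -0.071, -0.002], [-0.001, 0.002, -1.0]]
force: [-1.6, 0.3, 0.4]
opening: 59.9
```

```bash
python3 - <<'E'
from h import *
ims=[]
for c,(u,v,w) in(("side",(290,220,70)),("top",(345,205,40))):
    im,d=camera(c);X=cloud(c,d).reshape(-1,3)[d.ravel()>0]
    if c=="side": cv2.imwrite("sidefin.png",im)
    else: cv2.imwrite("topfin.png",im)
    h=X[(abs(X[:,0]-562)<14)&(X[:,1]>245)&(X[:,1]<325)&(X[:,2]>40)&(X[:,2]<75)]
    print(c,len(h),"handle z med/95",np.round(np.percentile(h[:,2],[50,95])) if len(h) else 0, "slope",np.polyfit(h[:,1],h[:,2],1)[0] if len(h)>9 else 0)
    for a in (110,140,170,200):
        k=(abs(X[:,0]-555)<50)&(X[:,1]>a)&(X[:,1]<a+30)&(X[:,2]<80)&(X[:,2]>20);print(a,np.round(np.percentile(X[k,2],97)))
    for r in place_of(c,"rod_a")[:6]: print(c,round(r["score"],2),np.round(r["at"]))
A=cv2.imread("sidefin.png")[110:310,130:380];B=cv2.imread("topfin.png")[130:280,330:390]
cv2.imwrite("pics/10.png",np.hstack([cv2.resize(A,(560,448)),cv2.resize(B,(179,448))]))
E
python3 pan.py
```

```text
side 168 handle z med/95 [55. 58.] slope 0.006364631706173779
110 43.0
140 43.0
170 44.0
200 42.0
side 0.69 [312. 264.]
side 0.39 [157. 215.]
top 237 handle z med/95 [57. 61.] slope 0.004844284695519533
110 45.0
140 47.0
170 47.0
200 45.0
top 0.69 [160. 236.]
top 0.64 [349. 216.]
top 0.39 [353. 214.]
side -120 198 out [113. 122. 132. 135.] z 181.0
side -80 169 out [114. 122. 132. 135.] z 181.0
side -40 159 out [114. 122. 132. 135.] z 181.0
side 0 146 out [114. 123. 133. 135.] z 182.0
side 40 135 out [114. 122. 132. 135.] z 181.0
side 80 133 out [112. 121. 132. 135.] z 180.0
top -120 228 out [112. 123. 133. 135.] z 185.0
top -80 216 out [113. 124. 133. 135.] z 183.0
top -40 212 out [113. 124. 133. 135.] z 184.0
top 0 212 out [113. 124. 133. 135.] z 184.0
top 40 207 out [113. 124. 132. 135.] z 186.0
top 80 222 out [111. 123. 133. 135.] z 184.0
536.4083484106334 205.81976617667928 [-0.20571401  0.06500359 -0.46697379]
```

View pics/10.png

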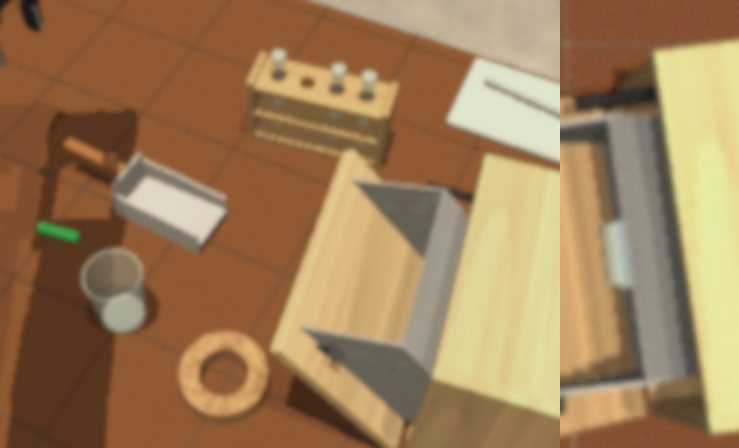

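The scoop stands upright and empty, the front is at its stop, the bystanders are untouched, and glass shows in the hopper with none outside it.

```bash
python3 -c "
from station import ticket;print(ticket.close_job())"
```

```text
the job is handed in; nothing more can be done
None
```

I pressed the front until its catch let go at about 10 N, then pushed it out to its stop. I tipped the four offcuts from the scoop into the hopper and set the empty scoop back at its old place. The job is handed in at about 22 s of the 72 s allowed, and no verdict was reported.

**Last checks:**
- **Front:** its outer top edge is 135 mm out along its whole width, which is at the stop.
- **Scoop:** it stands level, with the handle top at 55–57 mm, so the grip point is at about 45 mm. It was lowered until it pressed on the bench, then released.
- **Offcuts:** the scoop is visibly empty, the lifted weight fell to that of the empty scoop, and no glass shows outside the bin.
- **Bystanders:** the beaker, tube rack and cork ring look unmoved in the last picture. I did not re-measure them.

**Not confirmed:** I could not count all four offcuts in the hopper. Only one or two show past its back wall, so "all four in" rests on the weight and on none being seen elsewhere.

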